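# Lock the T-foot carton stop into the labelling bench's slot block

## Task

Take the T-foot carton stop out of its parking holder and lock it into the slot block on the stop base: feel its foot down through the slot, press it gently against the spring inside, give it a quarter turn either way and let it rise gently until the foot sits in the cross groove under the plate, then let go. The slot block may be clamped up to a centimetre to either side of the middle, so search for the slot with a light touch, never force the stop, and leave the cartons, the cardboard core and the elbow fitting where they are.

Things in the scene. Friction and masses are not known exactly. Their poses are not given: they have to be found in the camera images.
- stop_grip (a point): Carton stop (steel pin, T-shaped foot, black grip, about 120 g): centre of its grip, an upright paddle 40 mm along x, 14 mm thick (y), 50 mm tall; pinch it across the 14 mm. A flange of 28 mm diameter lies 25 to 29 mm below this point, a shank of 8 mm diameter under it, the foot's underside 55 mm below. Grip and foot are long along the same axis x; z is up.
- stop: The same carton stop, origin at the centre of its foot's underside: foot 30 mm along x, 9 mm along y, 6 mm tall. At the start the stop hangs upright in the holder, flange on the holder's top, foot's underside 14 mm above the bench in the holder's slot: lift it straight up by 30 mm or more to clear.
- stop_base: Fixed white bed plate 130 (x) x 150 (y) x 12 mm, origin at the centre of its underside, z up. On it an aluminium slot block 80 (x) x 66 (y) mm, flat top 72 mm above the origin. The block is clamped on a cross slide, anywhere within 9 mm either side along y (not reported; leave it so); in x it is exactly in the middle.
- slot_mid (a point): Middle of the slot block's top (72 mm above the bench) were it central on its slide; axes as the base. The real slot is up to 9 mm off along y: 38 mm along x, 11 mm wide, sharp-edged. Plate 10 mm thick; under it 4 mm ribs leave the slot open and a cross groove 13.5 mm wide along y, the seat: foot underside locked 16 mm below the block's top, grip 111 mm above the bench.
- pad_top (a point): Spring pad inside the slot block (point as slot_mid, 13 mm lower). The foot's underside meets it 13 mm below the block's top; it yields at 4 N and stiffens 1 N per mm. The foot can turn once its underside is 20 mm below the top (about 11 N), either way; rigid stop at 23 mm (14 N). Turned and let up, the pad presses the foot into the cross groove with about 7 N.
- holder: Fixed grey plastic parking holder 70 (x) x 60 (y) x 40 mm tall, origin at the centre of its underside, slot 34 mm along x by 13 mm wide in its top.
- flat_carton: Bystander: rose-coloured carton 60 x 90 x 34 mm, origin under its centre.
- long_carton: Bystander: white and dark red carton 46 x 160 x 36 mm, origin under its centre.
- label_core: Bystander: upright cardboard ring, 44 mm diameter, 30 mm tall, origin under its centre.
- elbow: Bystander: white plastic pipe elbow lying on the bench, arms 60 mm long in y and 40 mm in x, 30 mm thick, origin under its corner.
There are look-alikes about, which are no part of the job. Of the things that look like the stop_base, take the one that is nearest to the robot's base at the start. Of the things that look like the stop, the middle-sized one is meant.

How it is judged (in metres and radians):
On the way, in this order (a step that is already met when the one before it is completed fails the run):
1. the foot is in the slot, not yet turned (horizontal distance between stop_grip and slot_mid below 0.018 m and angle between the x axis of stop_grip and the x axis of stop_base, either way round below 0.25 rad and z of stop_grip in the frame of stop_base below 0.12 m), for 0.1 s.
2. the foot is pressed down on the spring and turned about a quarter turn (horizontal distance between stop_grip and slot_mid below 0.018 m and angle between the x axis of stop_grip and the y axis of stop_base, either way round below 0.35 rad and z of stop_grip in the frame of stop_base below 0.1085 m), for 0.05 s.
At the end, for the whole second after the job is handed in: The stop stands upright (within 0.15 rad) in the slot block, its foot across the slot (within 0.22 rad of the base's y axis) and risen into the cross groove (grip centre 109.3 to 113 mm above the base's origin), within 18 mm of slot_mid in plan, at rest and released (horizontal distance between stop_grip and slot_mid below 0.018 m and angle between the x axis of stop_grip and the y axis of stop_base, either way round below 0.22 rad and z of stop_grip in the frame of stop_base between 0.1093 and 0.113 m and angle between stop_grip's own z axis and vertical below 0.15 rad and linear speed of stop below 0.02 m/s and angular speed of stop below 0.2 rad/s and contact force between stop and the fingers below 0.1 N); the robot touches nothing.
It fails at once if the stop is forced: more than 50 N between the stop and the stop base or its slot block (contact force between stop and stop_base above 50 N).
It fails at once if a bystander is moved more than 20 mm (distance of any of flat_carton, long_carton, label_core, elbow from where it was at the start of the episode above 0.02 m).
It also fails if it takes over 72 s, if anything falls off the work surface, if the arm or the gripper's body presses on something with over 40 N, if the wrist force passes 120 N, or if a joint passes its speed limit or range.

## Robot

A 7-joint arm with a two-finger parallel gripper is mounted at the origin on the work surface. World frame = base frame: x ahead of the robot, y to its left, z up, the work surface at z = 0. Lengths are in mm, angles in rad, forces in N, time in s.
With the tool pointing down it reaches from about 400 to 875 mm from the base axis. Payload 4.4 kg.
Tool frame: the origin (TCP) lies on the centre line of the jaws, within the pads' length; the fingertips stand 25 mm ahead of it and the grasp point (between the pads) lies 6 mm ahead of it (ctrl.finger_overhang is the distance from the TCP to the fingertips, in mm); z points along the fingers, y is the line along which they close (so a half turn about z gives the same grasp; the last joint's range is limited). The gripper opens to 85 mm and grips with 20 to 120 N. Pads are 22 mm wide; open, the fingers measure 114 mm over their backs; the gripper's body (76 mm by 85 mm) begins 54 mm behind the grasp point. The pads swing forward as they close: fully open they stand 13 mm farther back than shut.
Start: joints at [-1.187, 0.628, 0.038, 1.517, -0.027, 0.996, -0.02], TCP at [282.591, 585.372, 256.313] pointing down, gripper open.
Joint ranges: [-3.06, 3.06], [-0.37, 2.12], [-1.25, 1.32], [0.18, 2.47], [-1.1, 4.24], [0.23, 1.98], [-2.94, 2.94]. Speed limits (rad/s): [2.57, 2.57, 3.14, 3.14, 3.14, 3.14, 3.14].

## Interface

Orientations are given as [roll, pitch, yaw] about the fixed x, y, z axes, in that order (R = Rz(yaw) Ry(pitch) Rx(roll)).
In Python, from cell import ctrl gives the robot as it stands. The module is installed in compiled form; this text tells all that it offers.
- The arm moves only by the tool play_rows, never from a script. Its argument "targets" is a list of rows, each a list of 5 numbers: the closure, from 0 (fully open) to 1 (shut), then the shift along the tool's x, y, z in cm, then the turn about the tool's z in degrees. In form: [[gripper, dx, dy, dz, spin], ...]. A call has 1 to 10 rows; each row is the pose to reach, as a shift and turn from the pose commanded when the call began, along the tool's axes at that moment; what a row does not reach only later rows make up. A row lasts 1/10 s, in which the tool goes at most 50 mm and 8.59 degrees, less where a joint would pass 70% of its speed; a pose out of reach is approached as far as the arm can. A call with a gripper value outside its range is refused whole. The fingers move at their own pace and stop on an object; the grip force is fixed at half the most. Time passes only in rows, so rows that repeat a pose let the fingers close. It gives the time, the measured TCP pose, the force, the opening and the grip force at its end, in the units of the state.
- ctrl.read_state(): the state, without advancing time (a new reading comes with each control period).
- ctrl.get_image(name): name is "scene" or "top" or "wrist"; returns (picture, depth): 400x640x3 uint8, red, green, blue; 400x640 float32, mm along the optical axis (not along the pixel's ray), 0 where there is no reading.
- ctrl.calibration(name): a dict with "vfov" (degrees; the focal length in pixels is half the picture's height over the tangent of half this angle, whatever the lens; pixels are square), "cx", "cy" (the principal point, pixels), "k1" (the pictures are not rectified: a ray, as slopes to the right and down, at radius r is drawn at 1 + k1 r^2 times it, then the intrinsics apply), "extrinsics" (4x4, takes a point from camera to world coordinates); the wrist camera has in their place "mount" (4x4, takes a point from camera to tool coordinates, whose origin is the TCP and whose axes are the flange's). Camera axes: x right, y down, z forward; pixel columns grow to the right and rows downward; lengths in mm; the calibration is good to about 2 mm. A picture is of the moment at which its call begins: read the wrist's pose just before it. calibration takes no time and is no camera call.
- ctrl.finish_job(): hands the job in; it is judged then, once.
Trained networks look in the newest picture that a camera, given by its name, has taken for a name from the list of things; names that differ only in an ending like _2 or _b are one class to them, and where a whole thing is asked for, a point or a joint stands for the part that bears it (a point fixed in the world has none). Each returns a list of dicts, best first, with "confidence" (0 to 1); they miss things now and then, are a little off and sometimes report something else, mostly with a low value. They report only what shows in the picture. A call takes as long as a camera call. They do not tell look-alikes from the thing itself.
- ctrl.search_frame(camera, name): "bbox" ([left, top, right, bottom] in pixels, round what is visible of it).
- ctrl.trace(camera, name): "pixels" (400x640 bool, what is visible of it) and "bbox" ([left, top, right, bottom] in pixels, round what is visible of it).
The state is a dict: "clock": time; "qpos": joint angles; "qd": joint speeds; "tau": joint torques, N m; "eef_pos": TCP position; "tool_rot": TCP orientation; "force": force on the tool from outside, world axes, zero at the start; "torque": the same for the moment, N m; "width": finger opening in mm; "gripper_force": force on a finger pad.
Only numpy, scipy, OpenCV 4.12 (cv2) and the standard library are available. Lean on these libraries where they do the work, as an engineer would, in place of code of your own. Each camera call takes 0.05 s, during which the arm holds its last target. There are 200 camera calls.

## Working session

There is one attempt and no reset: what is moved stays moved. The work goes in short steps, Python scripts to look and compute and a tool call to move; the robot and the scene stay as the last step left them, time stands still between calls to the robot, and variables do not carry over. Pictures are saved under pics/ and viewed, at most 10 in all, crops included, and the job is handed in when it is done.

Besides the shell and the picture viewer there is one more tool, called after ">>>" by a JSON object that holds its "api" and its "payload". play_rows: Moves the arm, as the interface text tells. Its arguments: {"type":"object","properties":{"targets":{"type":"array"}},"required":["targets"]}

```bash
mkdir -p pics; cat > h.py <<'E'
import numpy as np, cv2
from cell import ctrl
from scipy.spatial.transform import Rotation as R
def pose():
    s=ctrl.read_state(); T=np.eye(4); T[:3,:3]=R.from_euler('xyz',s['tool_rot']).as_matrix(); T[:3,3]=s['eef_pos']; return s,T
def grab(cam):
    s,T=pose(); im,d=ctrl.get_image(cam); c=ctrl.calibration(cam)
    E=np.array(c['extrinsics']) if 'extrinsics' in c else T@np.array(c['mount'])
    return im,d,c,E
def cloud(d,c,E):
    h,w=d.shape; f=h/2/np.tan(np.radians(c['vfov'])/2)
    u,v=np.meshgrid(np.arange(w),np.arange(h))
    xd=(u-c['cx'])/f; yd=(v-c['cy'])/f; x,y=xd.copy(),yd.copy()
    for _ in range(15):
        k=1+c['k1']*(x*x+y*y); x=xd/k; y=yd/k
    P=np.stack([x*d,y*d,d],-1)@E[:3,:3].T+E[:3,3]
    P[d<=0]=np.nan; return P
def save(im,n): cv2.imwrite('pics/'+n,im[...,::-1])
E
python3 - <<'E'
from h import *
s,T=pose(); print(s)
for cam in ('scene','top'):
    im,d,c,E=grab(cam); save(im,cam+'1.png'); P=cloud(d,c,E); np.savez(cam+'1.npz',im=im,P=P)
    print(cam,c['vfov'],E[:3,3].round())
    for n in ('stop','stop_base','holder','flat_carton','long_carton','label_core','elbow'):
        for r in ctrl.trace(cam,n):
            m=r['pixels']; Q=P[m]; Q=Q[~np.isnan(Q[:,0])]
            print(n,round(r['confidence'],2),np.array(r['bbox']).astype(int).tolist(),np.median(Q,0).round(),'5%',np.percentile(Q,3,0).round(),np.percentile(Q,97,0).round())
E
```

```text
{'clock': 0.0, 'qpos': array([-1.18684522,  0.62932451,  0.03843848,  1.51836847, -0.02700395,
        0.99632607, -0.01998456]), 'qd': array([-0.00012444, -0.00080286,  0.00010832, -0.00249121, -0.00074784,
       -0.00055491,  0.00010411]), 'tau': array([ 4.62803018e-04, -5.63410699e+01,  1.22599114e+00, -1.93440807e+01,
        1.09496748e-02,  1.05620432e-02,  9.18709333e-06]), 'eef_pos': array([282.2981126 , 584.84790848, 255.40285656]), 'tool_rot': array([-3.13968419e+00,  1.89232670e-05,  2.69185766e+00]), 'force': array([ 0.44820956, -0.11351057,  0.23357535]), 'torque': array([0.03056066, 0.01552098, 0.03257143]), 'gripper_force': 0.0, 'width': 85.32865547486904}
scene 49.656102876977826 [1176.  256.  803.]
stop 0.57 [412, 170, 437, 211] [440. 186.  72.] 5% [387. 164.   1.] [457. 203. 108.]
stop 0.52 [399, 218, 422, 237] [565. 192.  76.] 5% [547. 177.  45.] [577. 205.  96.]
stop 0.5 [388, 259, 409, 274] [653. 196.  46.] 5% [643. 183.   5.] [658. 209.  64.]
stop 0.26 [215, 165, 292, 226] [ 611. -176.   24.] 5% [ 552. -269.    5.] [ 659. -122.   74.]
stop_base 0.82 [215, 166, 
[... 1148 characters left out ...]
. -357.   17.] 5% [ 704. -443.    2.] [ 845. -292.   76.]
stop_base 0.93 [179, 123, 239, 176] [747. 301.  19.] 5% [690. 240.  10.] [820. 386.  76.]
stop_base 0.58 [351, 181, 404, 237] [ 583. -194.   16.] 5% [ 515. -273.    7.] [ 652. -124.   76.]
holder 0.57 [229, 201, 258, 231] [551. 179.  41.] 5% [519. 152.  12.] [591. 222.  45.]
flat_carton 0.58 [251, 135, 286, 163] [761. 124.  35.] 5% [728.  82.  10.] [794. 165.  39.]
long_carton 0.71 [336, 134, 387, 154] [ 776. -149.   37.] 5% [ 751. -222.    5.] [805. -73.  41.]
label_core 0.64 [304, 206, 315, 218] [578.   7.  30.] 5% [553. -10.   7.] [593.  22.  34.]
elbow 0.56 [288, 269, 315, 290] [366.  16.  29.] 5% [344.  -9.   2.] [402.  50.  35.]
```

```bash
python3 - <<'E'
import cv2
a=cv2.imread('pics/top1.png'); 
cv2.imwrite('pics/topc.png',cv2.resize(a[110:300,170:480],None,fx=2.55,fy=2.55,interpolation=2))
E
```

```text
(no output)
```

View pics/topc.png

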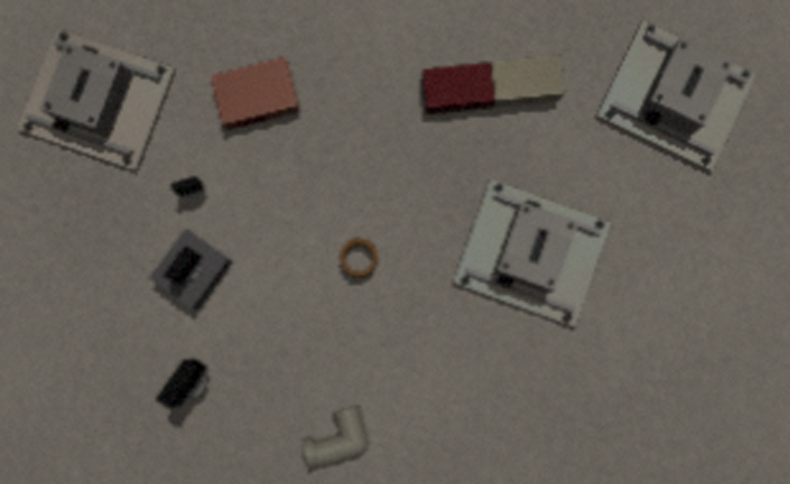

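View pics/scene1.png

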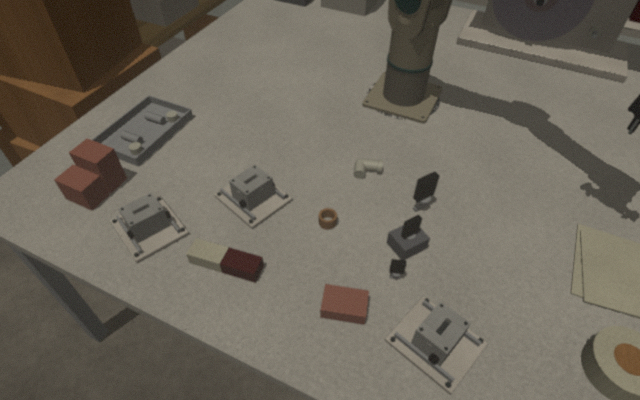

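```bash
python3 - <<'E'
from h import *
def rect(Q,n):
    r=cv2.minAreaRect(Q[:,:2].astype(np.float32)); print(n,len(Q),np.round(r[0],1),np.round(r[1],1),round(r[2],1),'mean',Q.mean(0).round(1))
for cam in ('top','scene'):
    P=np.load(cam+'1.npz')['P']; X,Y,Z=np.moveaxis(P,-1,0)
    near=lambda x,y,r:np.hypot(X-x,Y-y)<r
    rect(P[near(558,188,45)&(Z>60)&(Z<105)],cam+' grip')
    rect(P[near(558,188,45)&(Z>85)&(Z<105)],cam+' griptop')
    rect(P[near(558,188,70)&(Z>34)&(Z<48)],cam+' holder')
    rect(P[near(590,-195,80)&(Z>62)&(Z<82)],cam+' block')
    rect(P[near(590,-195,120)&(Z>6)&(Z<20)],cam+' plate')
E
```

```text
top grip 110 [556.6 190.3] [15.1 39.8] 55.5 mean [555.6 188.2  89.6]
top griptop 86 [556.3 189.8] [14.9 39.3] 52.9 mean [556.1 189.3  94.4]
top holder 395 [556.4 190.2] [61.2 69.9] 56.0 mean [555.4 187.7  41.6]
top block 659 [ 586.7 -195.4] [66.6 80.3] 71.0 mean [ 586.3 -195.1   73. ]
top plate 1363 [ 587.4 -194.3] [223.2 226.8] 2.8 mean [ 582.9 -195.7   13. ]
scene grip 254 [558.9 190.9] [15.4 40.9] 54.6 mean [562.9 191.1  83. ]
scene griptop 133 [558.6 191. ] [15.4 40.3] 54.6 mean [560.7 190.9  92.6]
scene holder 528 [558.7 190.6] [62.6 72.9] 57.8 mean [568.6 192.8  40.3]
scene block 781 [ 588.3 -197.4] [69.3 82.4] 70.5 mean [ 591.6 -195.2   71.3]
scene plate 1117 [ 587.7 -200.6] [153.7 131.8] 71.5 mean [ 613.8 -176.6   12.6]
```

>>> {"api": "play_rows", "payload": {"targets": [[0, -4, -2.3, 0, 0], [0, -8.4, -4.7, 0, 2], [0, -12.8, -7.1, 0, 3], [0, -17.2, -9.5, 1, 4], [0, -21.6, -11.9, 2, 5], [0, -26, -14.3, 3, 6], [0, -30.4, -16.7, 4, 7], [0, -34.8, -19.3, 5, 8], [0, -39.2, -22, 6, 9], [0, -41.9, -23.5, 7.5, 9]]}}

```text
clock: 1.8
eef_pos: [560.0, 188.6, 181.9]
tool_rot: [3.14, 0.002, 2.532]
force: [0.4, 0.8, 0.5]
width: 85.2
gripper_force: 0.0
```

```bash
python3 - <<'E'
from h import *
s,T=pose(); print(s['clock'],s['eef_pos'],s['tool_rot'],s['qpos'])
im,d,c,E=grab('wrist'); save(im,'w1.png'); P=cloud(d,c,E); print(E.round(2))
X,Y,Z=np.moveaxis(P,-1,0)
for lo,hi in((85,105),(34,48)):
    Q=P[(np.hypot(X-557,Y-190)<60)&(Z>lo)&(Z<hi)]
    r=cv2.minAreaRect(Q[:,:2].astype(np.float32)); print(len(Q),r,Q.mean(0),Q[:,2].max())
E
```

```text
1.8 [559.98691426 188.60143693 181.90226835] [3.14009641e+00 2.44669137e-03 2.53214126e+00] [-0.41368696  0.63272183  0.06399182  1.76556185 -0.05422235  0.742401
  0.63916284]
[[ 5.7000e-01  7.8000e-01  2.4000e-01  4.9966e+02]
 [ 8.2000e-01 -5.5000e-01 -1.7000e-01  2.3127e+02]
 [ 0.0000e+00  2.9000e-01 -9.6000e-01  2.9941e+02]
 [ 0.0000e+00  0.0000e+00  0.0000e+00  1.0000e+00]]
1353 ((557.8992919921875, 191.22161865234375), (13.897943496704102, 40.41361618041992), 55.84233856201172) [556.39578936 192.28711463  93.73353363] 96.10515831438997
5339 ((558.0303344726562, 191.21499633789062), (60.219207763671875, 70.60128021240234), 55.81726837158203) [554.39266947 193.76374739  40.35316277] 47.99464749770138
```

View pics/w1.png

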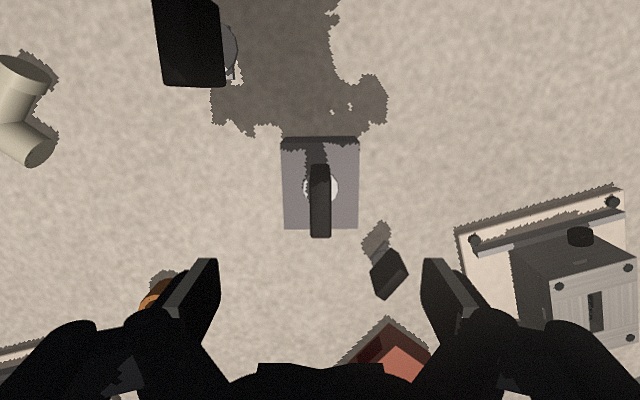

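>>> {"api": "play_rows", "payload": {"targets": [[0.3, 0, 0, 0, -0.6], [0.5, 0, 0, 1, -0.6], [0.5, 0, 0, 3, -0.6], [0.5, 0, 0, 5, -0.6], [0.5, 0, 0, 6.5, -0.6], [0.5, 0, 0, 6.5, -0.6], [0.5, 0, 0, 6.5, -0.6]]}}

```text
clock: 2.55
eef_pos: [557.2, 193.2, 116.4]
tool_rot: [3.141, -0.001, 2.547]
force: [-0.4, 0.4, 0.1]
width: 42.9
gripper_force: 0.0
```

>>> {"api": "play_rows", "payload": {"targets": [[0.5, -0.17, -0.13, 1, 0], [0.5, -0.17, -0.13, 2.5, 0], [0.5, -0.17, -0.13, 3.6, 0], [0.5, -0.17, -0.13, 4.1, 0], [0.5, -0.17, -0.13, 4.1, 0], [0.7, -0.17, -0.13, 4.1, 0], [0.85, -0.17, -0.13, 4.1, 0], [1, -0.17, -0.13, 4.1, 0], [1, -0.17, -0.13, 4.1, 0], [1, -0.17, -0.13, 4.1, 0]]}}

```text
clock: 3.55
eef_pos: [558.8, 189.7, 75.8]
tool_rot: [3.141, 0.001, 2.545]
force: [0.7, -1.0, 2.9]
width: 13.5
gripper_force: 58.6
```

>>> {"api": "play_rows", "payload": {"targets": [[1, 0, 0, -0.4, 0], [1, 0, 0, -1, 0], [1, 0, 0, -2, 0], [1, 0, 0, -3, 0], [1, 0, 0, -4.5, 0], [1, 0, 0, -6.5, 0], [1, 0, 0, -8.5, 0], [1, 0, 0, -10.5, 0], [1, 0, 0, -12, 0], [1, 0, 0, -12, 0]]}}

```text
clock: 4.55
eef_pos: [560.0, 190.0, 198.3]
tool_rot: [3.137, 0.003, 2.545]
force: [-0.3, -0.5, -1.2]
width: 13.5
gripper_force: 58.4
```

>>> {"api": "play_rows", "payload": {"targets": [[1, -1.5, -1.9, 0, -1.5], [1, -4, -5.1, 0, -3], [1, -7, -8.9, 0, -5], [1, -10, -12.7, 0, -7], [1, -13, -16.5, 0, -9], [1, -16, -20.3, 0, -11], [1, -19, -24, 0, -13], [1, -21.5, -27.2, 0, -15.2], [1, -23.3, -29.4, 0, -15.2], [1, -24, -30.3, 0, -15.2]]}}

```text
clock: 5.55
eef_pos: [585.7, -200.6, 194.6]
tool_rot: [-3.139, -0.0, 2.805]
force: [0.8, 0.6, -1.6]
width: 13.3
gripper_force: 58.6
```

>>> {"api": "play_rows", "payload": {"targets": [[1, 0, 0, 0, 0], [1, 0, 0, 0, 0], [1, 0, 0, 0, 0]]}}

```text
clock: 5.85
eef_pos: [587.1, -192.9, 195.2]
tool_rot: [3.14, -0.001, 2.814]
force: [0.6, -0.8, -0.9]
width: 13.2
gripper_force: 58.6
```

```bash
python3 - <<'E'
from h import *
s,T=pose(); print(s['clock'],s['eef_pos'],s['tool_rot'],s['qpos'],s['force'])
im,d,c,E=grab('wrist'); save(im,'w2.png'); P=cloud(d,c,E); np.savez('w2.npz',P=P,E=E,T=T)
X,Y,Z=np.moveaxis(P,-1,0)
Q=P[(np.hypot(X-587,Y+196)<70)&(Z>65)&(Z<80)]
r=cv2.minAreaRect(Q[:,:2].astype(np.float32)); print(len(Q),r,Q.mean(0))
L=(P-T[:3,3])@T[:3,:3]
m=(abs(L[...,0])<40)&(abs(L[...,1])<25)&(L[...,2]>-10)&(L[...,2]<80)
for lo in range(0,80,8):
    q=L[m&(L[...,2]>=lo)&(L[...,2]<lo+8)]
    if len(q): print(lo,len(q),np.percentile(q,2,0).round(1),np.percentile(q,98,0).round(1))
E
```

```text
5.85 [ 587.05099816 -192.91083876  195.15969792] [ 3.13995318e+00 -9.19551195e-04  2.81398639e+00] [ 0.30245435  0.65053554 -0.04788242  1.67158748  0.03729718  0.82118355
  1.48208821] [ 0.60636122 -0.79356532 -0.92568765]
7157 ((588.408935546875, -197.0225372314453), (66.23115539550781, 80.52342224121094), 71.20923614501953) [ 579.30649738 -195.17454855   72.10927532]
0 829 [  5.6 -18.9   0.2] [21.9 20.2  7.8]
8 730 [  5.6 -18.9   8.2] [21.8 20.3 15.8]
16 390 [  5.7 -17.1  16.1] [21.9 17.8 23.4]
24 257 [  5.4 -11.3  24.2] [21.9 12.7 32. ]
32 101 [  5.  -12.4  32. ] [12.7 13.7 34.7]
48 83 [12.5 -3.3 54.6] [16.6  5.2 56. ]
56 101 [12.1 -3.4 56. ] [16.8  4.7 61.2]
```

View pics/w2.png

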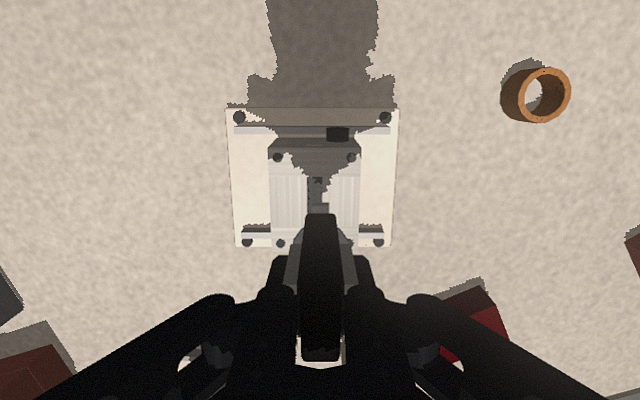

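>>> {"api": "play_rows", "payload": {"targets": [[1, -0.2, -0.1, 1, 0], [1, -0.3, -0.2, 2.5, 0], [1, -0.4, -0.2, 4, 0], [1, -0.4, -0.2, 4.5, 0], [1, -0.4, -0.2, 4.5, 0], [1, -0.4, -0.2, 4.5, 0], [1, -0.4, -0.2, 4.5, 0], [1, -0.4, -0.2, 4.5, 0]]}}

```text
clock: 6.7
eef_pos: [590.3, -199.3, 150.9]
tool_rot: [3.141, 0.001, 2.81]
force: [-0.3, 0.2, -1.7]
width: 13.5
gripper_force: 58.5
```

```bash
python3 - <<'E'
from h import *
s,T=pose(); print(s['eef_pos'],s['tool_rot'],s['force'])
im,d,c,E=grab('wrist'); P=cloud(d,c,E); save(im,'w3.png')
X,Y,Z=np.moveaxis(P,-1,0)
Q=P[(np.hypot(X-587,Y+196)<70)&(Z>65)&(Z<78)]
r=cv2.minAreaRect(Q[:,:2].astype(np.float32)); print(len(Q),r)
L=(P-T[:3,3])@T[:3,:3]
print('block in tool',(np.array([*r[0],72])-T[:3,3])@T[:3,:3])
m=(abs(L[...,0])<40)&(abs(L[...,1])<25)
for lo,hi in ((27,36),(36,54),(55,61),(61,64)):
    q=L[m&(L[...,2]>=lo)&(L[...,2]<hi)]
    if len(q): print(lo,len(q),np.percentile(q,1,0).round(1),np.percentile(q,99,0).round(1))
s=ctrl.read_state();print(s['eef_pos'])
E
```

```text
[ 590.29000102 -199.25141416  150.91444162] [3.14149432e+00 1.14197584e-03 2.81039869e+00] [-0.28353633  0.15671198 -1.66708072]
9502 ((588.1094360351562, -196.9078369140625), (66.40013885498047, 79.96053314208984), 71.00006103515625)
block in tool [ 2.9142447   1.49939615 78.9113129 ]
27 281 [  5.2 -12.3  27.1] [21.7 13.6 34.6]
55 161 [12.2 -3.4 55. ] [16.9  5.2 60.9]
61 3 [16.2 -1.8 61.1] [16.3  4.6 61.5]
[ 590.24584074 -199.23543707  150.85699796]
```

>>> {"api": "play_rows", "payload": {"targets": [[1, 0.1, 0.07, 0.5, 0], [1, 0.1, 0.07, 1, 0], [1, 0.1, 0.07, 1.3, 0], [1, 0.1, 0.07, 1.4, 0], [1, 0.1, 0.07, 1.5, 0], [1, 0.1, 0.07, 1.6, 0], [1, 0.1, 0.07, 1.7, 0], [1, 0.1, 0.07, 1.8, 0], [1, 0.1, 0.07, 1.9, 0], [1, 0.1, 0.07, 1.9, 0]]}}

```text
clock: 7.75
eef_pos: [589.1, -198.1, 131.2]
tool_rot: [3.142, -0.0, 2.81]
force: [0.6, -0.2, -1.6]
width: 13.4
gripper_force: 58.5
```

>>> {"api": "play_rows", "payload": {"targets": [[1, 0, 0, 0.1, 0], [1, 0, 0, 0.2, 0], [1, 0, 0, 0.3, 0], [1, 0, 0, 0.4, 0], [1, 0, 0, 0.5, 0], [1, 0, 0, 0.6, 0], [1, 0, 0, 0.6, 0]]}}

```text
clock: 8.45
eef_pos: [589.1, -198.1, 125.1]
tool_rot: [-3.142, -0.0, 2.81]
force: [-0.3, 0.3, -1.2]
width: 13.4
gripper_force: 58.5
```

>>> {"api": "play_rows", "payload": {"targets": [[1, 0, 0, 0.15, 0], [1, 0, 0, 0.3, 0], [1, 0, 0, 0.45, 0], [1, 0, 0, 0.6, 0], [1, 0, 0, 0.7, 0], [1, 0, 0, 0.8, 0], [1, 0, 0, 0.9, 0], [1, 0, 0, 1.0, 0], [1, 0, 0, 1.0, 0]]}}

```text
clock: 9.35
eef_pos: [589.3, -198.2, 115.9]
tool_rot: [-3.142, 0.0, 2.81]
force: [-2.2, 1.6, 6.7]
width: 13.2
gripper_force: 59.5
```

>>> {"api": "play_rows", "payload": {"targets": [[1, 0, 0, 0.1, 0], [1, 0, 0, 0.2, 0], [1, 0, 0, 0.3, 0], [1, 0, 0, 0.36, 0], [1, 0, 0, 0.36, 0]]}}

```text
clock: 9.85
eef_pos: [589.3, -198.2, 112.8]
tool_rot: [-3.142, 0.0, 2.81]
force: [-3.6, 0.7, 9.7]
width: 13.6
gripper_force: 59.9
```

>>> {"api": "play_rows", "payload": {"targets": [[1, 0, 0, 0.06, 0], [1, 0, -0.02, 0.06, 6], [1, 0.01, -0.04, 0.06, 12], [1, 0.01, -0.06, 0.06, 18], [1, 0.02, -0.08, 0.06, 24], [1, 0.02, -0.09, 0.06, 30], [1, 0.03, -0.11, 0.06, 36], [1, 0.05, -0.13, 0.06, 45], [1, 0.05, -0.13, 0.06, 45]]}}

```text
clock: 10.75
eef_pos: [590.2, -200.0, 112.9]
tool_rot: [3.139, 0.004, 2.022]
force: [-0.3, 0.3, 9.7]
width: 13.5
gripper_force: 60.2
```

>>> {"api": "play_rows", "payload": {"targets": [[1, 0, -0.02, 0.02, 6], [1, 0.01, -0.04, 0.03, 12], [1, 0.01, -0.06, 0.03, 18], [1, 0.02, -0.08, 0.03, 24], [1, 0.02, -0.09, 0.03, 30], [1, 0.03, -0.11, 0.03, 36], [1, 0.05, -0.13, 0.03, 45], [1, 0.05, -0.13, 0.03, 45], [1, 0.05, -0.13, 0.03, 45]]}}

```text
clock: 11.65
eef_pos: [588.9, -200.3, 112.6]
tool_rot: [3.137, 0.001, 1.24]
force: [-0.2, 0.0, 10.8]
width: 13.4
gripper_force: 60.2
```

>>> {"api": "play_rows", "payload": {"targets": [[1, 0, 0, -0.07, 0], [1, 0, 0, -0.14, 0], [1, 0, 0, -0.21, 0], [1, 0, 0, -0.28, 0], [1, 0, 0, -0.35, 0], [1, 0, 0, -0.42, 0], [1, 0, 0, -0.48, 0], [1, 0, 0, -0.48, 0]]}}

```text
clock: 12.45
eef_pos: [588.5, -200.2, 116.6]
tool_rot: [3.138, 0.0, 1.24]
force: [1.6, -0.7, 5.9]
width: 13.2
gripper_force: 59.5
```

>>> {"api": "play_rows", "payload": {"targets": [[1, 0, 0, -0.05, 0], [1, 0, 0, -0.1, 0], [1, 0, 0, -0.15, 0], [1, 0, 0, -0.2, 0], [1, 0, 0, -0.2, 0]]}}

```text
clock: 12.95
eef_pos: [588.4, -200.1, 117.8]
tool_rot: [3.138, 0.001, 1.24]
force: [4.7, -1.9, 1.4]
width: 13.2
gripper_force: 59.0
```

>>> {"api": "play_rows", "payload": {"targets": [[1, 0, 0.05, -0.03, 0], [1, 0, 0.1, -0.05, 0], [1, 0, 0.1, -0.05, 0]]}}

```text
clock: 13.25
eef_pos: [588.5, -200.1, 117.8]
tool_rot: [3.14, 0.001, 1.24]
force: [4.4, -2.4, -0.9]
width: 13.3
gripper_force: 58.6
```

>>> {"api": "play_rows", "payload": {"targets": [[0.8, 0, 0.1, -0.05, 0], [0.7, 0, 0.1, -0.05, 0], [0.6, 0, 0.1, -0.05, 0], [0.5, 0, 0.1, -0.05, 0], [0.5, 0, 0.1, -0.05, 0], [0.5, 0, 0.1, -1, 0], [0.5, 0, 0.1, -3, 0], [0.5, 0, 0.1, -6, 0], [0.5, 0, 0.1, -9, 0], [0.5, 0, 0.1, -9, 0]]}}

```text
clock: 14.25
eef_pos: [591.2, -201.5, 213.1]
tool_rot: [3.133, 0.0, 1.239]
force: [0.1, -0.5, 0.4]
width: 42.7
gripper_force: 0.0
```

```bash
python3 - <<'E'
from h import *
s,T=pose(); print(s['clock'],s['eef_pos'],s['force'],s['width'])
for cam in('wrist','top','scene'):
    im,d,c,E=grab(cam); save(im,cam+'9.png'); P=cloud(d,c,E)
    X,Y,Z=np.moveaxis(P,-1,0)
    for lo,hi in((125,145),(100,145),(66,77)):
        Q=P[(np.hypot(X-588,Y+198)<(60 if lo<80 else 28))&(Z>lo)&(Z<hi)]
        if len(Q)>5: print(cam,lo,len(Q),[np.round(a,1) for a in cv2.minAreaRect(Q[:,:2].astype(np.float32))],np.percentile(Q[:,2],[50,90]).round(1))
E
```

```text
14.25 [ 591.17997672 -201.52822828  213.12394971] [ 0.09947645 -0.53313856  0.38040917] 42.72809878795357
wrist 125 1529 [array([ 590.3, -198. ]), array([40.5, 14. ]), np.float64(71.0)] [136.  136.9]
wrist 100 1715 [array([ 590.3, -198. ]), array([40.5, 14. ]), np.float64(71.0)] [135.9 136.8]
wrist 66 6717 [array([ 588.2, -197.6]), array([66.6, 80.3]), np.float64(71.0)] [72.2 73.1]
top 66 132 [array([ 594.5, -173.9]), array([20.6, 80.6]), np.float64(70.2)] [72.9 75.6]
scene 125 120 [array([ 591.5, -197.7]), array([40.9, 13.5]), np.float64(72.7)] [135.6 137.4]
scene 100 230 [array([ 591.7, -197.9]), array([42.5, 14.1]), np.float64(72.8)] [125.7 137.2]
scene 66 572 [array([ 588.6, -197.3]), array([69.8, 82.7]), np.float64(69.7)] [72.2 74.1]
```

View pics/wrist9.png

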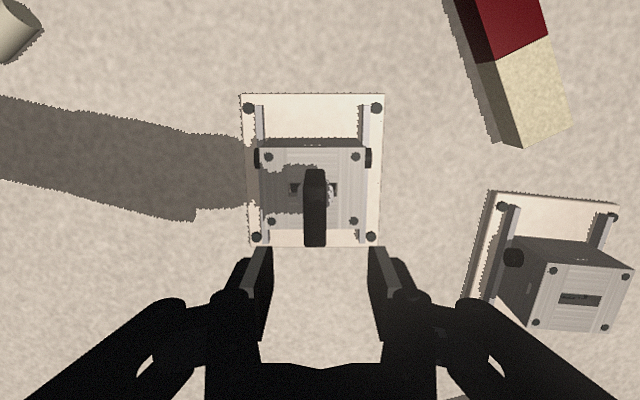

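The wrist picture shows the stop upright at about pixel (315,205), its grip across the slot (visible at 290–335, 188). Its top stands at 136 mm, so the grip centre is at 111 mm. The angle is 71°, matching the base's y axis, and the gripper is clear.

```bash
python3 -c "
from cell import ctrl
print(ctrl.finish_job())"
```

```text
the job is handed in; nothing more can be done
None
```

The carton stop is locked in the slot block across the slot, with its grip centre measured at 111 mm, and released; I handed the job in at about 14 s, but the hand-in returned no verdict.

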